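# Open the bench clamp and lock it open

## Robot

A 7-joint arm with a two-finger parallel gripper is mounted at the origin on the work surface. World frame = base frame: x ahead of the robot, y to its left, z up, the work surface at z = 0. Lengths are in mm, angles in rad, forces in N, time in s.
With the tool pointing down it reaches from about 400 to 900 mm from the base axis. Payload 5.5 kg.
Tool frame: the origin (TCP) lies midway between the tips of the shut fingers; the grasp point (between the pads) lies behind it (hold_point_z is the z of the grasp point in the tool frame, in mm); z points along the fingers, y is the line along which they close (so a half turn about z gives the same grasp; the last joint's range is limited). The gripper opens to 85 mm and grips with 20 to 120 N. Pads are 22 mm wide; open, the fingers measure 114 mm over their backs; the gripper's body (76 mm by 85 mm) begins 54 mm behind the grasp point. The pads swing forward as they close: fully open they stand 13 mm farther back than shut.
Start: joints at [1.479, 0.501, -0.427, 1.55, 0.221, 1.138, -0.21], TCP at [225.845, -609.503, 231.31] pointing down, gripper open.
Joint ranges: [-2.88, 2.88], [-0.31, 2.03], [-1.54, 1.56], [0.2, 2.42], [-1.41, 4.55], [0.19, 2.02], [-2.57, 2.57]. Speed limits (rad/s): [2.57, 2.57, 3.14, 3.14, 3.14, 3.14, 3.14].

## Interface

Orientations are given as [roll, pitch, yaw] about the fixed x, y, z axes, in that order (R = Rz(yaw) Ry(pitch) Rx(roll)).
In Python, from station import get_obs, grab_frame, calibration, finish_job, hold_point_z gives the robot as it stands.
- The arm moves only by the tool step_arm, never from a script. Its argument "increments" is a list of rows, each an object with "hand": the finger opening in mm, from 0 to 85.4; "linear": the shift along the tool's x, y, z in units of 40 mm (1.0 is 40 mm), a list of three; "rotation": the turn, a rotation vector about the tool's x, y, z in units of 6 degrees (1.0 is 6 degrees), a list of three. In form: [{"hand": hand, "linear": [x, y, z], "rotation": [wx, wy, wz]}, ...]. A call has 1 to 5 rows; each row shifts and turns the commanded pose from where the row before left it, along the tool's axes as they then stand; what a row does not reach is not made up. A row lasts 1/12 s, in which the tool goes at most 41.7 mm and 7.16 degrees, less where a joint would pass 70% of its speed; a pose out of reach is approached as far as the arm can. A call is refused whole if a number of a shift passes 1 or a number of a turn 1, either way. A call with a gripper value outside its range is refused whole. The fingers move at their own pace and stop on an object; "grip_force" is the grip in N (left out, the last holds). Time passes only in rows, so rows that do not move let the fingers close. It gives the time, the measured TCP pose, the force, the opening and the grip force at its end, in the units of the state.
- get_obs(): the state, without advancing time (a new reading comes with each control period).
- grab_frame(name): name is "scene" or "top"; returns (picture, depth): 480x640x3 uint8, red, green, blue; 480x640 float32, mm along the optical axis (not along the pixel's ray), 0 where there is no reading.
- calibration(name): a dict with "fx", "fy", "cx", "cy" (pixels), "rvec" (rotation vector, rad) and "tvec" (3), from world to camera coordinates, as OpenCV has them. Camera axes: x right, y down, z forward; pixel columns grow to the right and rows downward; lengths in mm; the calibration is good to about 2 mm. A picture is of the moment at which its call begins. calibration takes no time and is no camera call.
- finish_job(): hands the job in; it is judged then, once.
The state is a dict: "clock": time; "qpos": joint angles; "qvel": joint speeds; "joint_efforts": joint torques, N m; "position": TCP position; "ee_rot": TCP orientation; "contact_force": force on the tool from outside, world axes, zero at the start; "torque": the same for the moment, N m; "width": opening from 0.0 (shut) to 1.0 (fully open); "finger_force": force on a finger pad.
Only numpy, scipy, OpenCV 4.12 (cv2) and the standard library are available. Lean on these libraries where they do the work, as an engineer would, in place of code of your own. Each camera call takes 0.05 s, during which the arm holds its last target. There are 200 camera calls.

## Task

Get the red bench clamp ready for the picture frame: press down the orange end of the rocker on its sliding jaw to release the ratchet, push the jaw back along the bar until it is against the end stop, then press down the green end of the rocker so that the ratchet locks the jaw there. Press and push only, without gripping the jaw; leave everything else on the table as it stands, and finish clear of everything.

Things in the scene. Friction and masses are not known exactly. Their poses are not given: they have to be found in the camera images.
- clamp: red bench clamp bolted to the table. Origin on the table under the middle of its bar, which runs along its y: 540 long, 60 wide, top 30 mm up, ratchet rack on it to 38 mm. Fixed jaw (100 wide, top 95 mm up) at the -y end, inner face at y = -230 mm; end stop (70 wide, top 64 mm up) at the +y end, inner face at y = +200 mm
- jaw (a joint): travel of the red sliding jaw along the bar, m: grows as it is pushed back (to the clamp's +y, away from the fixed jaw); 0.22 = against the end stop. About 3 N of friction when released; while locked it has at most 7 mm of play and a push only jams it. At the start at least 100 mm are free between its rubber face and the fixed jaw
- rocker (a joint): tilt of the rocker on the sliding jaw, rad: 0 = locked (green end down, pawl in the rack), 0.36 = released (orange end fully down, green end up, pawl lifted clear of the rack). It stays where it is left; about 4 N at an end tips it
- release_end (a point): middle of the top of the orange end of the rocker, moves with it; the orange face is 36 mm across the bar by 44 mm along the bar, on the clamp's -x side; about 92 mm above the table when up and 77 mm when pressed fully down. Its middle is 44 mm behind the back face of the jaw's plate
- lock_end (a point): middle of the top of the green end of the rocker, moves with it; same size, on the clamp's +x side; about 92 mm above the table when up and 77 mm when pressed fully down
- push_face (a point): middle of the dark rubber face (90 wide, 44 high) of the sliding jaw's upright plate, 69 mm above the table, looking towards the fixed jaw (the clamp's -y). Push here, towards the clamp's +y, to send the jaw back
- plate_back (a point): middle of the dark steel strip on the back of the sliding jaw's plate (towards the rocker), 79 mm above the table. The plate is 100 wide across the bar, 20 mm thick over rubber and strip, 43 to 93 mm above the table, at the fixed-jaw end of the jaw's carriage (74 wide, 100 long, top 65 mm above the table)
- frame: the waiting picture frame, dark wood with a pale back board, lies flat, 140 x 200 x 18 mm high; origin at the centre of its underside; leave it alone
- glue: white glue bottle with an orange cap, 54 mm across, 115 mm tall, upright; origin at the centre of its underside; leave it alone
- jar: glass jar with a brass lid, 64 mm across, 75 mm tall, upright; origin at the centre of its underside; leave it alone
- screwdriver: screwdriver lying on the table, about 200 mm long along its x, about 30 mm thick; origin at the centre of its underside; leave it alone
- offcut: pale wooden offcut, 40 x 70 x 32 mm high; origin at the centre of its underside; leave it alone
- polish: low green tin, 64 mm across, 42 mm tall; origin at the centre of its underside; leave it alone

How it is judged:
By the outcome, as a careful person would: the job done as asked, in the order asked, and still so for the second after the job is handed in, with the robot touching nothing.
It also fails if it takes over 51 s, if anything falls off the work surface, if the arm or the gripper's body presses on something with over 40 N, if the wrist force passes 120 N, or if a joint passes its speed limit or range.

## Working session

There is one attempt and no reset: what is moved stays moved. The work goes in short steps, Python scripts to look and compute and a tool call to move; the robot and the scene stay as the last step left them, time stands still between calls to the robot, and variables do not carry over. Pictures are saved under pics/ and viewed, at most 10 in all, crops included, and the job is handed in when it is done.

Besides the shell and the picture viewer there is one more tool, called as a command line: name --argument value ..., lists and objects as JSON in quotes. step_arm: Moves the arm, as the interface text tells. Its arguments: {"type":"object","properties":{"increments":{"type":"array"},"grip_force":{"type":"number"}},"required":["increments"]}

```bash
mkdir -p pics
cat > h.py <<'E'
import numpy as np,cv2
from station import *
def cam(n):
    c=calibration(n);R=cv2.Rodrigues(np.array(c['rvec'],float))[0];return c,R,np.array(c['tvec'],float).ravel()
def cloud(n,d):
    c,R,t=cam(n);v,u=np.mgrid[0:480,0:640]
    P=np.stack([(u-c['cx'])/c['fx']*d,(v-c['cy'])/c['fy']*d,d],-1)
    return (P-t)@R
E
python3 - <<'E'
from h import *
for n in ['scene','top']:
    p,d=grab_frame(n);cv2.imwrite(f'pics/{n}0.png',p[:,:,::-1]);np.savez(f'{n}0.npz',p=p,d=d)
    c,R,t=cam(n);print(n,-R.T@t)
    W=cloud(n,d);ok=d>0
    h=cv2.cvtColor(p,cv2.COLOR_RGB2HSV)
    print(np.percentile(W[ok][:,2],[5,50,95]))
o=get_obs();print(o['position'],o['ee_rot'],o['width'],o['clock'],hold_point_z)
E
```

```text
scene [1303.84205148 -133.28562557  724.824606  ]
[-224.33530557   -1.07302616  116.99321778]
top [ 388.03557764    9.94486788 1156.4359428 ]
[-7.49964599e+02  1.80266902e-02  1.17398358e+02]
[ 225.53908698 -608.94446992  230.37137825] [-3.13983968e+00 -4.63775033e-05  3.54809589e-01] 1.0009628138275408 0.1 -18.700000000000003
```

View pics/top0.png

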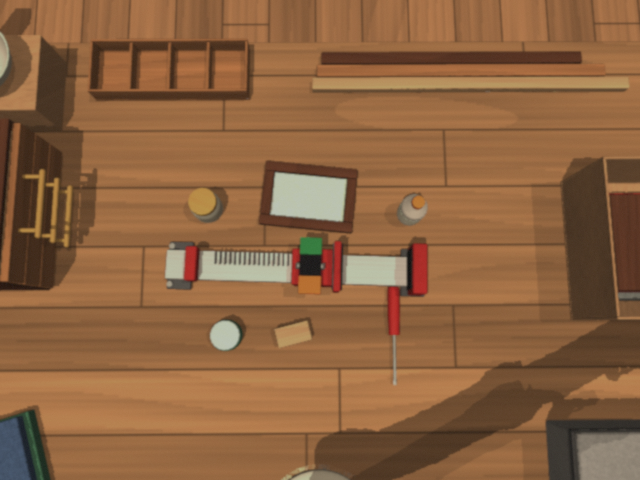

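View pics/scene0.png

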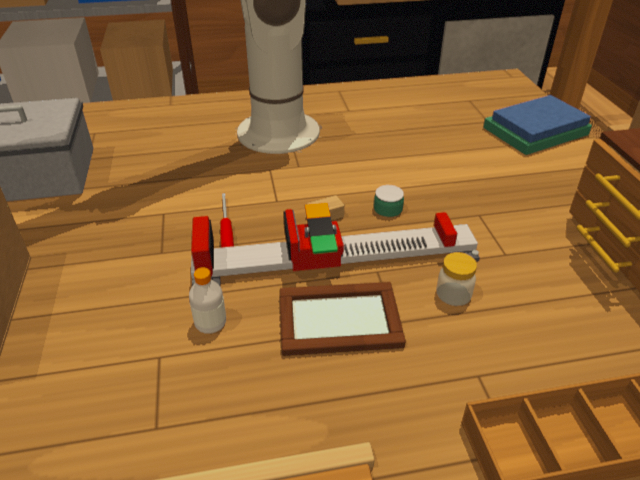

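The top view shows the clamp running left-right: end stop at about (190,263), rocker with green at (311,245) and orange at (310,285), sliding plate at (337,266), fixed jaw at (418,269). The scene view agrees, with frame, bottle and jar on the far side and screwdriver, offcut and tin on the near side.

Run:
```python
from h import *
for n in ['top','scene']:
    z=np.load(f'{n}0.npz');p,d=z['p'],z['d'];W=cloud(n,d);h=cv2.cvtColor(p,cv2.COLOR_RGB2HSV).astype(int)
    H,S,V=h[...,0],h[...,1],h[...,2]
    box=(d>0)&(W[...,0]>300)&(W[...,0]<700)&(W[...,1]>-350)&(W[...,1]<400)&(W[...,2]>5)
    def rep(name,m):
        q=W[m&box]
        if len(q)>5: print(n,name,len(q),q.mean(0).round(1),np.percentile(q,2,axis=0).round(),np.percentile(q,98,axis=0).round())
    rep('green',(abs(H-60)<10)&(S>150)&(W[...,2]>60))
    rep('orange',(abs(H-14)<5)&(S>190)&(V>150)&(W[...,2]>60)&(W[...,1]<100)&(W[...,1]>-50))
    red=((H<5)|(H>174))&(S>180)
    rep('red_top_plate',red&(W[...,2]>86)&(W[...,1]>-80)&(W[...,1]<20))
    rep('fixed',red&(W[...,2]>86)&(W[...,1]<-80))
    rep('stop',red&(W[...,2]>55)&(W[...,1]>150))
    bar=(W[...,2]>24)&(W[...,2]<34)&(S<60)&(V>120)&(W[...,0]>380)&(W[...,0]<560)
    rep('bar',bar)
    if n=='top':
        q=W[bar&box];q=q[(q[:,0]>440)&(q[:,0]<540)]
        r=cv2.minAreaRect(q[:,:2].astype(np.float32));print(r)
        for nm,(a,b,c_,e) in dict(glue=(400,430,190,225),screw=(385,402,285,385),off=(272,315,318,350),frame=(258,360,158,236),jar=(185,222,185,225),tin=(208,244,318,352)).items():
            m=np.zeros(d.shape,bool);m[c_:e,a:b]=1;rep(nm,m&(W[...,2]>8))
```

```text
top red_top_plate 292 [505.6 -36.9  91.9] [460. -43.  88.] [553. -30.  95.]
top fixed 705 [ 499.5 -197.3   94.1] [ 453. -211.   89.] [ 546. -184.   98.]
top stop 346 [516.3 255.7  62.5] [484. 247.  56.] [549. 266.  67.]
top bar 4358 [508.   61.6  29.2] [ 477. -175.   25.] [543. 309.  33.]
((510.5650634765625, 67.85310363769531), (497.56689453125, 60.08584213256836), 87.92208099365234)
top glue 672 [ 621.3 -189.9   79.7] [ 602. -216.   20.] [ 650. -170.  116.]
top screw 713 [ 411.3 -154.1   20.8] [ 310. -172.   11.] [ 472. -143.   28.]
top off 686 [374.7  52.7  31.3] [352.  19.  27.] [398.  86.  36.]
top frame 1916 [631.   20.   16.2] [590. -77.   8.] [697. 121.  22.]
top jar 904 [635.8 230.6  62.8] [611. 205.  14.] [666. 260.  78.]
top tin 806 [374.  186.9  39. ] [345. 160.  18.] [403. 216.  45.]
scene green 389 [553.6  13.2  75.9] [534.  -7.  71.] [570.  33.  80.]
scene orange 31 [484.7  10.8  86.5] [462.  -6.  64.] [530.  40.  93.]
scene red_top_plate 269 [515.9 -38.3  90.9] [465. -45.  87.] [561. -31.  94.]
scene fixed 587 [ 512.2 -198.8   92.6] [ 461. -212.   88.] [ 554. -186.   96.]
scene stop 308 [526.9 253.6  61.9] [492. 244.  56.] [557. 265.  66.]
scene bar 3726 [516.5  45.8  28.4] [ 482. -180.   25.] [550. 306.  31.]
```

step_arm --increments '[{"hand": 0, "linear": [0, 0, 0], "rotation": [0, 0, 0.94]}, {"hand": 0, "linear": [0, 0, 0], "rotation": [0, 0, 0.94]}, {"hand": 0, "linear": [0, 0, 0], "rotation": [0, 0, 0.94]}, {"hand": 0, "linear": [0, 0, 0], "rotation": [0, 0, 0.94]}]' --grip_force 40

```text
clock: 0.43
position: [225.6, -609.1, 230.6]
ee_rot: [-3.14, 0.0, -0.044]
contact_force: [-0.0, -0.2, -0.5]
width: 0.453
finger_force: 0.0
```

Run:
```python
from h import *
z=np.load('top0.npz');p,d=z['p'],z['d'];W=cloud('top',d)
for n,(a,b,c,e) in dict(green=(301,320,238,253),orange=(301,320,278,292)).items():
    q=W[c:e,a:b].reshape(-1,3);print(n,np.median(q,0),p[(c+e)//2,(a+b)//2])
for v in range(232,300,3): print(v,p[v,311],W[v,311].round())
o=get_obs();print(o['position'],o['ee_rot'],o['width'])
```

```text
green [549.40615943  16.02096351  77.04877208] [ 54 124  62]
orange [469.49387967  16.28699213  91.48776797] [184 112  52]
232 [118  83  52] [589.  14.  -1.]
235 [101  72  46] [583.  14.  -5.]
238 [ 61 115  61] [564.  14.  73.]
241 [ 56 124  64] [558.  14.  77.]
244 [ 56 124  64] [551.  14.  77.]
247 [ 58 127  67] [545.  14.  79.]
250 [ 54 125  64] [539.  14.  81.]
253 [ 54 119  63] [532.  14.  83.]
256 [29 28 24] [526.  14.  84.]
259 [29 28 27] [521.  14.  82.]
262 [29 27 27] [515.  14.  83.]
265 [30 27 26] [508.  14.  85.]
268 [31 29 30] [502.  14.  86.]
271 [34 33 34] [496.  14.  87.]
274 [41 34 30] [490.  14.  89.]
277 [179 110  50] [485.  14.  84.]
280 [183 112  50] [478.  14.  91.]
283 [183 111  51] [472.  14.  92.]
286 [182 111  50] [466.  14.  93.]
289 [183 111  50] [461.  14.  94.]
292 [179 107  48] [455.  14.  92.]
295 [170 116  72] [455.  15.  -2.]
298 [169 117  74] [448.  15.   2.]
[ 225.64888057 -609.09568     230.64394505] [-3.14040602e+00  3.62399003e-04 -4.37969600e-02] 0.45349685177255544
```

step_arm --increments '[{"hand": 0, "linear": [0.27, -0.8, 0], "rotation": [0, 0, 0]}, {"hand": 0, "linear": [0.27, -0.8, 0], "rotation": [0, 0, 0]}, {"hand": 0, "linear": [0.27, -0.8, 0], "rotation": [0, 0, 0]}, {"hand": 0, "linear": [0.27, -0.8, 0], "rotation": [0, 0, 0]}, {"hand": 0, "linear": [0.27, -0.8, 0], "rotation": [0, 0, 0]}]'

```text
clock: 0.85
position: [286.1, -449.9, 230.8]
ee_rot: [-3.141, 0.0, -0.039]
contact_force: [1.1, -0.1, -0.5]
width: 0.001
finger_force: 0.0
```

step_arm --increments '[{"hand": 0, "linear": [0.27, -0.8, 0], "rotation": [0, 0, 0]}, {"hand": 0, "linear": [0.27, -0.8, 0], "rotation": [0, 0, 0]}, {"hand": 0, "linear": [0.27, -0.8, 0], "rotation": [0, 0, 0]}, {"hand": 0, "linear": [0.27, -0.8, 0], "rotation": [0, 0, 0]}, {"hand": 0, "linear": [0.27, -0.8, 0], "rotation": [0, 0, 0]}]'

```text
clock: 1.27
position: [346.2, -292.2, 231.1]
ee_rot: [-3.142, 0.0, -0.039]
contact_force: [0.3, -0.1, 0.3]
width: -0.003
finger_force: 0.0
```

step_arm --increments '[{"hand": 0, "linear": [0.27, -0.8, 0], "rotation": [0, 0, 0]}, {"hand": 0, "linear": [0.27, -0.8, 0], "rotation": [0, 0, 0]}, {"hand": 0, "linear": [0.27, -0.8, 0], "rotation": [0, 0, 0]}, {"hand": 0, "linear": [0.27, -0.8, 0], "rotation": [0, 0, 0]}, {"hand": 0, "linear": [0.27, -0.8, 0], "rotation": [0, 0, 0]}]'

```text
clock: 1.68
position: [406.4, -134.6, 231.2]
ee_rot: [3.141, 0.0, -0.039]
contact_force: [1.6, 0.1, -0.3]
width: -0.002
finger_force: 0.0
```

step_arm --increments '[{"hand": 0, "linear": [0.29, -0.76, 0.5], "rotation": [0, 0, 0]}, {"hand": 0, "linear": [0.29, -0.76, 0.5], "rotation": [0, 0, 0]}, {"hand": 0, "linear": [0.29, -0.76, 0.5], "rotation": [0, 0, 0]}, {"hand": 0, "linear": [0.29, -0.76, 0.5], "rotation": [0, 0, 0]}, {"hand": 0, "linear": [0.29, -0.76, 0.5], "rotation": [0, 0, 0]}]'

```text
clock: 2.1
position: [470.4, 14.7, 130.2]
ee_rot: [3.142, 0.0, -0.04]
contact_force: [0.8, -0.9, 0.7]
width: 0.0
finger_force: 0.0
```

Run:
```python
from h import *
p,d=grab_frame('scene');cv2.imwrite('pics/scene1.png',cv2.resize(p[150:310,220:440,::-1],None,fx=3,fy=3));np.savez('scene1.npz',p=p,d=d)
print(get_obs()['position'])
```

```text
[470.68381643  22.84039926 127.58688063]
```

View pics/scene1.png

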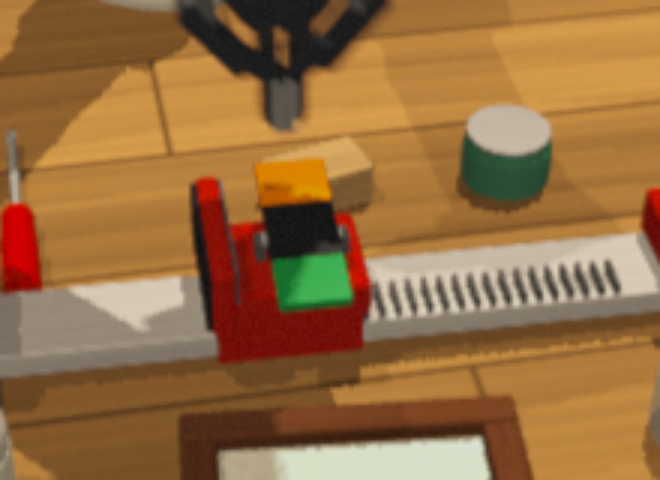

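The shut fingertips (crop (283,128), full-frame (314,193)) hang above the orange pad (crop (293,182)); I'll correct y by -7 mm and check the projection.

step_arm --increments '[{"hand": 0, "linear": [0, 0.17, 0.3], "rotation": [0, 0, 0]}, {"hand": 0, "linear": [0, 0, 0], "rotation": [0, 0, 0]}, {"hand": 0, "linear": [0, 0, 0], "rotation": [0, 0, 0]}]'

```text
clock: 2.4
position: [468.9, 5.5, 118.6]
ee_rot: [3.141, 0.002, -0.04]
contact_force: [1.4, -1.4, -0.3]
width: 0.001
finger_force: 0.0
```

Run:
```python
from h import *
o=get_obs()['position'];print(o)
p,d=grab_frame('scene');cv2.imwrite('pics/scene2.png',cv2.resize(p[150:310,220:440,::-1],None,fx=3,fy=3))
c,R,t=cam('scene')
for P in [o,[470,16,92],[478,14,92]]:
    q=R@np.array(P)+t;u,v=q[0]/q[2]*c['fx']+c['cx'],q[1]/q[2]*c['fy']+c['cy'];print(P,u,v,'crop',(u-220)*3,(v-150)*3)
```

```text
[468.90207154   5.54032561 118.60793905]
[468.90207154   5.54032561 118.60793905] 310.6886314373419 197.02294944965044 crop 272.06589431202565 141.06884834895132
[470, 16, 92] 316.43161333817187 208.34665647595054 crop 289.2948400145156 175.03996942785162
[478, 14, 92] 316.1411879606984 210.99696388299267 crop 288.4235638820952 182.99089164897802
```

View pics/scene2.png

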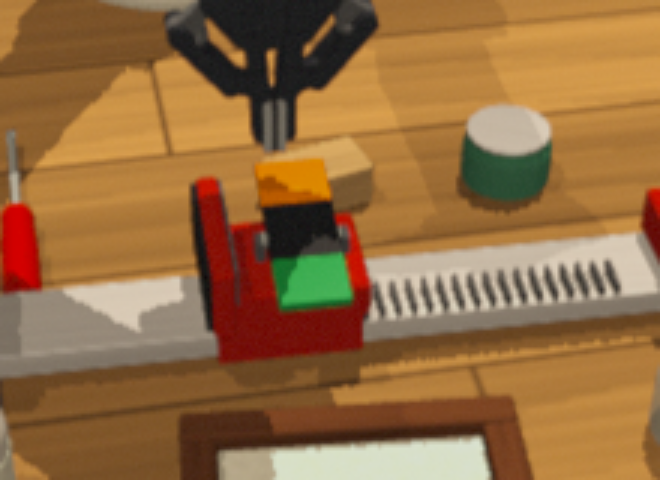

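Tip at crop (273,150) versus predicted (272,141): the scene camera reads x about 8 mm large, so the top camera's (470,16) for orange stands. I need +10 mm in y.

step_arm --increments '[{"hand": 0, "linear": [0.03, -0.25, 0.1], "rotation": [0, 0, 0]}, {"hand": 0, "linear": [0, 0, 0.1], "rotation": [0, 0, 0]}, {"hand": 0, "linear": [0, 0, 0.1], "rotation": [0, 0, 0]}, {"hand": 0, "linear": [0, 0, 0], "rotation": [0, 0, 0]}, {"hand": 0, "linear": [0, 0, 0], "rotation": [0, 0, 0]}]'

```text
clock: 2.87
position: [471.4, 15.7, 107.4]
ee_rot: [3.141, 0.0, -0.04]
contact_force: [-0.3, -0.6, 0.5]
width: 0.001
finger_force: 0.0
```

step_arm --increments '[{"hand": 0, "linear": [0, 0, 0.12], "rotation": [0, 0, 0]}, {"hand": 0, "linear": [0, 0, 0.12], "rotation": [0, 0, 0]}, {"hand": 0, "linear": [0, 0, 0.12], "rotation": [0, 0, 0]}, {"hand": 0, "linear": [0, 0, 0.12], "rotation": [0, 0, 0]}, {"hand": 0, "linear": [0, 0, 0.12], "rotation": [0, 0, 0]}]'

```text
clock: 3.28
position: [470.4, 16.4, 82.6]
ee_rot: [3.141, 0.002, -0.039]
contact_force: [-5.4, 0.1, 6.9]
width: 0.0
finger_force: 3.4
```

step_arm --increments '[{"hand": 0, "linear": [0, 0, 0.06], "rotation": [0, 0, 0]}, {"hand": 0, "linear": [0, 0, 0.06], "rotation": [0, 0, 0]}, {"hand": 0, "linear": [0, 0, 0], "rotation": [0, 0, 0]}]'

```text
clock: 3.53
position: [470.0, 16.5, 78.5]
ee_rot: [3.14, 0.003, -0.039]
contact_force: [-9.0, -0.9, 15.4]
width: 0.001
finger_force: 8.3
```

step_arm --increments '[{"hand": 0, "linear": [0, 0, 0.06], "rotation": [0, 0, 0]}, {"hand": 0, "linear": [0, 0, 0.05], "rotation": [0, 0, 0]}, {"hand": 0, "linear": [0, 0, 0], "rotation": [0, 0, 0]}]'

```text
clock: 3.78
position: [470.1, 16.6, 77.0]
ee_rot: [3.137, 0.003, -0.038]
contact_force: [-19.8, -1.3, 52.9]
width: -0.002
finger_force: 27.9
```

Orange end is at 77 mm with a firm stop, so it's fully down. Lift, and go round into the gap ahead of the rubber face.

step_arm --increments '[{"hand": 0, "linear": [0, 0, -0.3], "rotation": [0, 0, 0]}, {"hand": 0, "linear": [0, 0, -0.5], "rotation": [0, 0, 0]}, {"hand": 0, "linear": [0, 0, -0.7], "rotation": [0, 0, 0]}, {"hand": 0, "linear": [0, 0, 0], "rotation": [0, 0, 0]}]'

```text
clock: 4.12
position: [475.0, 17.4, 137.8]
ee_rot: [-3.141, -0.007, -0.038]
contact_force: [1.0, 0.1, 0.6]
width: -0.003
finger_force: 0.0
```

step_arm --increments '[{"hand": 0, "linear": [0.2, 0.5, 0], "rotation": [0, 0, 0]}, {"hand": 0, "linear": [0.25, 0.7, 0], "rotation": [0, 0, 0]}, {"hand": 0, "linear": [0.25, 0.7, 0], "rotation": [0, 0, 0]}, {"hand": 0, "linear": [0.22, 0.6, 0], "rotation": [0, 0, 0]}, {"hand": 0, "linear": [0, 0, 0], "rotation": [0, 0, 0]}]'

```text
clock: 4.53
position: [506.0, -91.3, 133.4]
ee_rot: [3.139, -0.001, -0.047]
contact_force: [0.7, -0.2, -0.0]
width: -0.0
finger_force: 0.0
```

Run:
```python
from h import *
p,d=grab_frame('scene');print(get_obs()['position'],get_obs()['contact_force'])
cv2.imwrite('pics/scene3.png',cv2.resize(p[150:310,220:440,::-1],None,fx=3,fy=3))
```

```text
[505.11490423 -88.09521496 133.2854574 ] [0.67099067 0.40565523 0.11710889]
```

View pics/scene3.png

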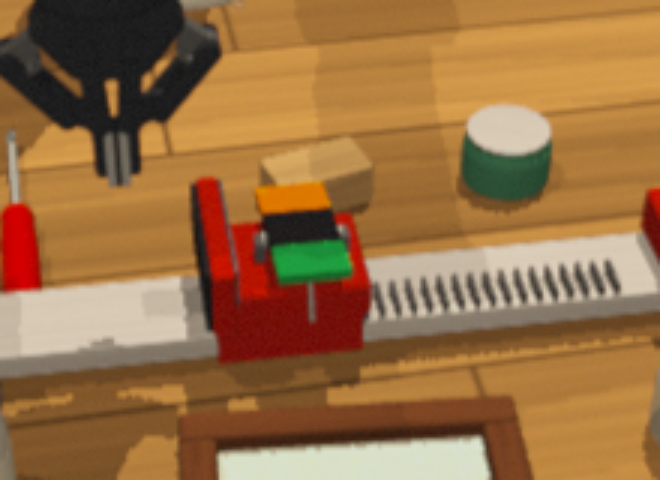

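The orange end is now down and the green up (crop (310,262)), so the rocker is released; the fingertips (118,185) are in the gap. Next, go down to 62 mm.

step_arm --increments '[{"hand": 0, "linear": [0, 0, 0.5], "rotation": [0, 0, 0]}, {"hand": 0, "linear": [0, 0, 0.6], "rotation": [0, 0, 0]}, {"hand": 0, "linear": [0, 0, 0.5], "rotation": [0, 0, 0]}, {"hand": 0, "linear": [0, 0, 0.15], "rotation": [0, 0, 0]}, {"hand": 0, "linear": [0, 0, 0], "rotation": [0, 0, 0]}]'

```text
clock: 5.0
position: [502.8, -83.3, 62.3]
ee_rot: [-3.14, 0.004, -0.037]
contact_force: [0.3, -0.2, 0.2]
width: 0.001
finger_force: 0.0
```

step_arm --increments '[{"hand": 0, "linear": [0, -0.15, 0], "rotation": [0, 0, 0]}, {"hand": 0, "linear": [0, -0.15, 0], "rotation": [0, 0, 0]}, {"hand": 0, "linear": [0, -0.15, 0], "rotation": [0, 0, 0]}, {"hand": 0, "linear": [0, -0.15, 0], "rotation": [0, 0, 0]}, {"hand": 0, "linear": [0, -0.15, 0], "rotation": [0, 0, 0]}]'

```text
clock: 5.42
position: [506.6, -55.0, 65.2]
ee_rot: [3.14, -0.002, -0.039]
contact_force: [-0.5, -3.2, 3.8]
width: -0.001
finger_force: 1.8
```

step_arm --increments '[{"hand": 0, "linear": [0, -0.18, 0], "rotation": [0, 0, 0]}, {"hand": 0, "linear": [0, -0.18, 0], "rotation": [0, 0, 0]}, {"hand": 0, "linear": [0, -0.18, 0], "rotation": [0, 0, 0]}, {"hand": 0, "linear": [0, -0.18, 0], "rotation": [0, 0, 0]}, {"hand": 0, "linear": [0, -0.18, 0], "rotation": [0, 0, 0]}]'

```text
clock: 5.83
position: [507.5, -18.1, 64.3]
ee_rot: [3.142, -0.001, -0.039]
contact_force: [0.5, -2.8, 2.8]
width: -0.002
finger_force: 1.9
```

step_arm --increments '[{"hand": 0, "linear": [0, -0.18, 0], "rotation": [0, 0, 0]}, {"hand": 0, "linear": [0, -0.18, 0], "rotation": [0, 0, 0]}, {"hand": 0, "linear": [0, -0.18, 0], "rotation": [0, 0, 0]}, {"hand": 0, "linear": [0, -0.18, 0], "rotation": [0, 0, 0]}, {"hand": 0, "linear": [0, -0.18, 0], "rotation": [0, 0, 0]}]'

```text
clock: 6.25
position: [508.6, 17.9, 64.1]
ee_rot: [-3.142, -0.0, -0.039]
contact_force: [2.2, -4.3, 2.2]
width: 0.003
finger_force: 1.9
```

step_arm --increments '[{"hand": 0, "linear": [0, -0.18, 0], "rotation": [0, 0, 0]}, {"hand": 0, "linear": [0, -0.18, 0], "rotation": [0, 0, 0]}, {"hand": 0, "linear": [0, -0.18, 0], "rotation": [0, 0, 0]}, {"hand": 0, "linear": [0, -0.18, 0], "rotation": [0, 0, 0]}, {"hand": 0, "linear": [0, -0.18, 0], "rotation": [0, 0, 0]}]'

```text
clock: 6.67
position: [509.8, 53.8, 64.0]
ee_rot: [3.142, 0.0, -0.039]
contact_force: [3.8, -4.5, 1.4]
width: 0.005
finger_force: 1.9
```

step_arm --increments '[{"hand": 0, "linear": [0, -0.18, 0], "rotation": [0, 0, 0]}, {"hand": 0, "linear": [0, -0.18, 0], "rotation": [0, 0, 0]}, {"hand": 0, "linear": [0, -0.18, 0], "rotation": [0, 0, 0]}, {"hand": 0, "linear": [0, -0.18, 0], "rotation": [0, 0, 0]}, {"hand": 0, "linear": [0, -0.18, 0], "rotation": [0, 0, 0]}]'

```text
clock: 7.08
position: [511.1, 89.7, 64.1]
ee_rot: [3.141, 0.0, -0.039]
contact_force: [3.3, -3.2, 1.5]
width: 0.001
finger_force: 1.9
```

step_arm --increments '[{"hand": 0, "linear": [0, -0.12, 0], "rotation": [0, 0, 0]}, {"hand": 0, "linear": [0, -0.12, 0], "rotation": [0, 0, 0]}, {"hand": 0, "linear": [0, -0.12, 0], "rotation": [0, 0, 0]}, {"hand": 0, "linear": [0, -0.12, 0], "rotation": [0, 0, 0]}, {"hand": 0, "linear": [0, -0.12, 0], "rotation": [0, 0, 0]}]'

```text
clock: 7.5
position: [511.9, 113.4, 64.0]
ee_rot: [3.141, 0.001, -0.039]
contact_force: [1.3, -3.1, 2.2]
width: 0.001
finger_force: 1.8
```

step_arm --increments '[{"hand": 0, "linear": [0, -0.08, 0], "rotation": [0, 0, 0]}, {"hand": 0, "linear": [0, -0.08, 0], "rotation": [0, 0, 0]}, {"hand": 0, "linear": [0, -0.08, 0], "rotation": [0, 0, 0]}, {"hand": 0, "linear": [0, -0.08, 0], "rotation": [0, 0, 0]}]'

```text
clock: 7.83
position: [512.4, 126.0, 64.0]
ee_rot: [3.141, 0.001, -0.039]
contact_force: [1.0, -3.5, 3.7]
width: -0.002
finger_force: 1.7
```

step_arm --increments '[{"hand": 0, "linear": [0, -0.08, 0], "rotation": [0, 0, 0]}, {"hand": 0, "linear": [0, -0.08, 0], "rotation": [0, 0, 0]}, {"hand": 0, "linear": [0, -0.08, 0], "rotation": [0, 0, 0]}]'

```text
clock: 8.08
position: [512.5, 129.9, 64.0]
ee_rot: [3.133, 0.003, -0.042]
contact_force: [-3.9, -22.3, 15.8]
width: -0.001
finger_force: 11.5
```

Firm stop at y=130, as predicted. Back off, rise and look.

step_arm --increments '[{"hand": 0, "linear": [0, -0.02, 0], "rotation": [0, 0, 0]}, {"hand": 0, "linear": [0, 0.2, 0], "rotation": [0, 0, 0]}, {"hand": 0, "linear": [0, 0.5, 0], "rotation": [0, 0, 0]}, {"hand": 0, "linear": [0, 0, -0.3], "rotation": [0, 0, 0]}, {"hand": 0, "linear": [0, 0, -0.7], "rotation": [0, 0, 0]}]'

```text
clock: 8.5
position: [508.8, 107.5, 101.6]
ee_rot: [3.141, 0.007, -0.04]
contact_force: [1.2, 1.0, -0.2]
width: -0.001
finger_force: 0.0
```

step_arm --increments '[{"hand": 0, "linear": [0, 0.3, -0.8], "rotation": [0, 0, 0]}, {"hand": 0, "linear": [0, 0.6, -0.3], "rotation": [0, 0, 0]}, {"hand": 0, "linear": [0, 0.6, 0], "rotation": [0, 0, 0]}, {"hand": 0, "linear": [0, 0, 0], "rotation": [0, 0, 0]}]'

```text
clock: 8.83
position: [510.3, 44.4, 149.1]
ee_rot: [3.14, -0.002, -0.044]
contact_force: [-0.6, -0.5, -0.3]
width: -0.003
finger_force: 0.0
```

Run:
```python
from h import *
print(get_obs()['position'])
p,d=grab_frame('top');cv2.imwrite('pics/top4.png',cv2.resize(p[180:380,150:400,::-1],None,fx=3,fy=3))
W=cloud('top',d);R,G,B=[p[...,i].astype(int) for i in range(3)]
m=(G>R*1.5)&(G>B*1.4)&(W[...,2]>65)&(W[...,2]<110);q=W[m]
print('green',len(q),np.median(q,0),np.percentile(q,[3,97],axis=0))
m=(R>2.5*G)&(W[...,2]>80)&(W[...,2]<98)&(W[...,1]>60)&(W[...,1]<300);q=W[m];print('plate',len(q),np.median(q,0))
```

```text
[510.2659625   44.39686629 149.10515845]
green 386 [552.98494213 206.51167097  91.03608935] [[536.96647251 185.74541203  86.51151412]
 [569.84812929 226.04811709  96.78779089]]
plate 314 [506.53335049 155.07201117  91.76691627]
```

View pics/top4.png

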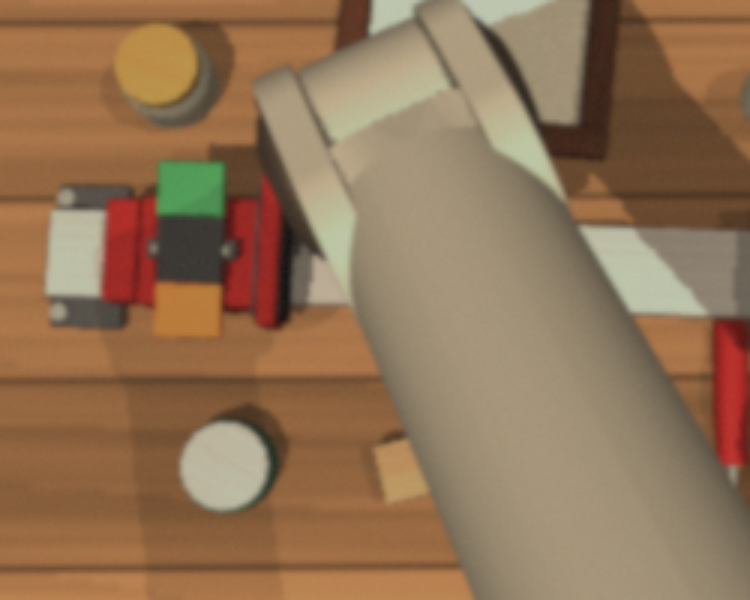

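The jaw's carriage touches the end stop (crop x≈140); the green end is at (192,187), world (553,206), 91 mm high. Moving above it.

step_arm --increments '[{"hand": 0, "linear": [0.19, -0.8, 0], "rotation": [0, 0, 0]}, {"hand": 0, "linear": [0.19, -0.9, 0], "rotation": [0, 0, 0]}, {"hand": 0, "linear": [0.19, -0.9, 0], "rotation": [0, 0, 0]}, {"hand": 0, "linear": [0.19, -0.9, 0], "rotation": [0, 0, 0]}, {"hand": 0, "linear": [0.19, -0.6, 0], "rotation": [0, 0, 0]}]'

```text
clock: 9.3
position: [552.6, 217.6, 148.3]
ee_rot: [-3.137, 0.001, -0.034]
contact_force: [0.2, -0.4, -0.5]
width: -0.003
finger_force: 0.0
```

step_arm --increments '[{"hand": 0, "linear": [0, 0, 0.4], "rotation": [0, 0, 0]}, {"hand": 0, "linear": [0, 0, 0.4], "rotation": [0, 0, 0]}, {"hand": 0, "linear": [0, 0, 0.2], "rotation": [0, 0, 0]}, {"hand": 0, "linear": [0, 0, 0], "rotation": [0, 0, 0]}, {"hand": 0, "linear": [0, 0, 0], "rotation": [0, 0, 0]}]'

```text
clock: 9.72
position: [553.1, 211.4, 107.7]
ee_rot: [-3.141, 0.002, -0.038]
contact_force: [-0.2, -1.3, 0.4]
width: 0.002
finger_force: 0.0
```

Shift -5 mm in y (and +2 in x), then press.

step_arm --increments '[{"hand": 0, "linear": [0.05, 0.13, 0], "rotation": [0, 0, 0]}, {"hand": 0, "linear": [0, 0, 0.12], "rotation": [0, 0, 0]}, {"hand": 0, "linear": [0, 0, 0.12], "rotation": [0, 0, 0]}, {"hand": 0, "linear": [0, 0, 0.12], "rotation": [0, 0, 0]}, {"hand": 0, "linear": [0, 0, 0.12], "rotation": [0, 0, 0]}]'

```text
clock: 10.13
position: [557.0, 205.2, 89.3]
ee_rot: [-3.141, -0.002, -0.04]
contact_force: [2.8, -1.7, 3.7]
width: -0.001
finger_force: 1.9
```

step_arm --increments '[{"hand": 0, "linear": [0, 0, 0.08], "rotation": [0, 0, 0]}, {"hand": 0, "linear": [0, 0, 0.08], "rotation": [0, 0, 0]}, {"hand": 0, "linear": [0, 0, 0.08], "rotation": [0, 0, 0]}, {"hand": 0, "linear": [0, 0, 0], "rotation": [0, 0, 0]}]'

```text
clock: 10.47
position: [557.4, 205.4, 79.6]
ee_rot: [-3.141, -0.003, -0.04]
contact_force: [4.7, -0.9, 3.5]
width: 0.001
finger_force: 1.8
```

step_arm --increments '[{"hand": 0, "linear": [0, 0, 0.06], "rotation": [0, 0, 0]}, {"hand": 0, "linear": [0, 0, 0.06], "rotation": [0, 0, 0]}, {"hand": 0, "linear": [0, 0, 0.03], "rotation": [0, 0, 0]}, {"hand": 0, "linear": [0, 0, 0], "rotation": [0, 0, 0]}]'

```text
clock: 10.8
position: [557.8, 205.7, 77.7]
ee_rot: [3.14, -0.004, -0.039]
contact_force: [-4.1, -5.7, 32.7]
width: 0.004
finger_force: 15.3
```

step_arm --increments '[{"hand": 0, "linear": [0, 0, 0.05], "rotation": [0, 0, 0]}, {"hand": 0, "linear": [0, 0, 0], "rotation": [0, 0, 0]}]'

```text
clock: 10.97
position: [557.8, 205.8, 77.2]
ee_rot: [3.14, -0.005, -0.039]
contact_force: [-8.1, -7.3, 43.6]
width: 0.001
finger_force: 20.6
```

step_arm --increments '[{"hand": 0, "linear": [0, 0, -0.3], "rotation": [0, 0, 0]}, {"hand": 0, "linear": [0, 0, -0.6], "rotation": [0, 0, 0]}, {"hand": 0, "linear": [0, 0, -0.8], "rotation": [0, 0, 0]}, {"hand": 0, "linear": [0, 0, -0.6], "rotation": [0, 0, 0]}, {"hand": 0, "linear": [0, 0, 0], "rotation": [0, 0, 0]}]'

```text
clock: 11.38
position: [557.1, 207.6, 167.8]
ee_rot: [-3.139, -0.005, -0.038]
contact_force: [1.0, -0.1, 0.5]
width: 0.002
finger_force: 0.0
```

step_arm --increments '[{"hand": 0, "linear": [0, 0.6, -0.2], "rotation": [0, 0, 0]}, {"hand": 0, "linear": [0, 0.8, -0.2], "rotation": [0, 0, 0]}, {"hand": 0, "linear": [0, 0.8, 0], "rotation": [0, 0, 0]}, {"hand": 0, "linear": [0, 0.8, 0], "rotation": [0, 0, 0]}, {"hand": 0, "linear": [0, 0.6, 0], "rotation": [0, 0, 0]}]'

```text
clock: 11.8
position: [548.3, 58.8, 177.9]
ee_rot: [3.14, 0.003, -0.04]
contact_force: [-0.5, -1.2, 0.2]
width: 0.001
finger_force: 0.0
```

step_arm --increments '[{"hand": 0, "linear": [0, 0.4, 0], "rotation": [0, 0, 0]}, {"hand": 0, "linear": [0, 0, 0], "rotation": [0, 0, 0]}, {"hand": 0, "linear": [0, 0, 0], "rotation": [0, 0, 0]}]'

```text
clock: 12.05
position: [548.4, 45.1, 178.2]
ee_rot: [-3.141, 0.003, -0.041]
contact_force: [-0.5, 0.1, -0.3]
width: -0.002
finger_force: 0.0
```

Run:
```python
from h import *
o=get_obs();print(o['position'],o['contact_force'],o['clock'])
p,d=grab_frame('top');W=cloud('top',d);R,G,B=[p[...,i].astype(int) for i in range(3)]
m=(G>R*1.5)&(G>B*1.4)&(W[...,2]>65)&(W[...,2]<110);q=W[m]
print('green',len(q),np.median(q,0))
m=(R>2.5*G)&(W[...,2]>80)&(W[...,2]<98)&(W[...,1]>60)&(W[...,1]<300);q=W[m];print('plate',len(q),np.median(q,0))
m=(abs(W[...,0]-470)<12)&(abs(W[...,1]-204)<12)&(W[...,2]>50);print('orange',np.median(W[m],0))
cv2.imwrite('pics/top5.png',p[:,:,::-1])
```

```text
[548.35363377  45.08092887 178.22724684] [-0.53700575  0.08355075 -0.3008912 ] 12.05
green 354 [554.48565392 205.64907257  76.92618976]
plate 361 [512.06601217 154.75024211  91.66233837]
orange [469.79929723 203.79091576  92.43713133]
```

View pics/top5.png

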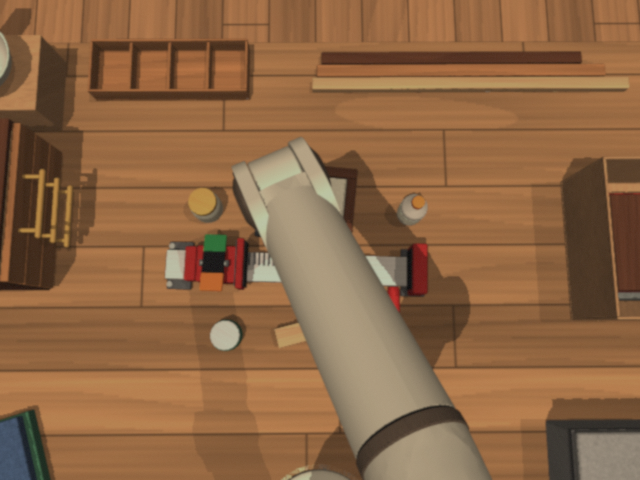

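The jaw sits at the stop (214,262), with green at 77 mm and orange at 92 mm, so it is locked. Jar, tin, bottle and offcut are where they were, and the arm is clear.

```bash
python3 -c "from station import *;print(finish_job())"
```

```text
the job is handed in; nothing more can be done
None
```

The clamp is ready and the job is handed in at about 12 s: the ratchet was released, the jaw was pushed back against the end stop, and the rocker is locked there (green end at 77 mm, orange at 92 mm), with the arm clear and nothing else seen to have moved.

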